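Load the charging bays in order and switch on

TASK

Without lifting them, slide the battery packs along the ledge, each into the charging bay it lies in front of, fully home against the back stop, in bay order: first the bay with one raised bar, then the one with two, then the one with three. When all three are home, push the charger's toggle lever fully over, away from you, to switch it on. Leave the lantern, dish and tester pen where they are.

Things in the scene. Friction and masses are not known exactly. Their poses are not given: they have to be found in the camera images.
- bay1: fixed black pocket, open on top and at the front (its -x, robot side); one raised white bar (44x14x6 mm, along x) on its back block; bays change places. Origin on the ledge, x points into it. In mm: back stop x=40; back block to x=90, y+-45, 50 high, bars to 56; walls 6 thick, 35 high, inner y+-31 for x -20..40, flared to y+-45 at the mouth x=-40. No floor: packs slide on the ledge
- bay1_seat (a point): where the origin of pack 1 lies when it is fully home in bay 1 (front end against the back stop, centred); axes as the bay's, x = -15 mm in the bay's frame, at ledge height
- pack1: grey battery pack, paper label on top, 110 long (x) x 56 wide (y) x 45 mm high, 0.25 to 0.5 kg, loose and flat on the ledge before bay 1, a little off line and askew, front end (+x) about 55 to 75 mm short of the bay's mouth; all packs look alike. Origin: centre of the underside. When home, its rear end stands 30 mm out of the mouth
- bay2: fixed black pocket, open on top and at the front (its -x, robot side); two raised white bars (44x14x6 mm, along x) on its back block; bays change places. Origin on the ledge, x points into it. In mm: back stop x=40; back block to x=90, y+-45, 50 high, bars to 56; walls 6 thick, 35 high, inner y+-31 for x -20..40, flared to y+-45 at the mouth x=-40. No floor: packs slide on the ledge
- bay2_seat (a point): where the origin of pack 2 lies when it is fully home in bay 2 (front end against the back stop, centred); axes as the bay's, x = -15 mm in the bay's frame, at ledge height
- pack2: grey battery pack, paper label on top, 110 long (x) x 56 wide (y) x 45 mm high, 0.25 to 0.5 kg, loose and flat on the ledge before bay 2, a little off line and askew, front end (+x) about 55 to 75 mm short of the bay's mouth; all packs look alike. Origin: centre of the underside. When home, its rear end stands 30 mm out of the mouth
- bay3: fixed black pocket, open on top and at the front (its -x, robot side); three raised white bars (44x14x6 mm, along x) on its back block; bays change places. Origin on the ledge, x points into it. In mm: back stop x=40; back block to x=90, y+-45, 50 high, bars to 56; walls 6 thick, 35 high, inner y+-31 for x -20..40, flared to y+-45 at the mouth x=-40. No floor: packs slide on the ledge
- bay3_seat (a point): where the origin of pack 3 lies when it is fully home in bay 3 (front end against the back stop, centred); axes as the bay's, x = -15 mm in the bay's frame, at ledge height
- pack3: grey battery pack, paper label on top, 110 long (x) x 56 wide (y) x 45 mm high, 0.25 to 0.5 kg, loose and flat on the ledge before bay 3, a little off line and askew, front end (+x) about 55 to 75 mm short of the bay's mouth; all packs look alike. Origin: centre of the underside. When home, its rear end stands 30 mm out of the mouth
- switch (a joint): the charger's toggle lever, rad: 0 to 0.15 at the start (off, leaning to the switch's own -x side, roughly the robot), 0.5 upright, 1.0 at the far end stop (on, leaning to +x). It swings in the switch's x-z plane about a pivot 22 mm above the ledge; a push of about 1 N near its ball moves it and it stays where it is left
- switch_tip (a point): centre of the black ball (26 mm across) at the end of the 10 mm thick steel toggle lever, 80 mm from the pivot
- switch_base: fixed grey block (70 x 50 x 25 mm) carrying the toggle lever, to the far left or far right of the packs; origin at the centre of its underside, under the pivot; x is the direction in which the lever is pushed to switch on
- lantern: blue plastic lantern, 68 mm across, 136 mm high, standing on the side opposite to the switch: leave alone; origin at the centre of its underside
- dish: small white ceramic dish, 100 mm across, 30 mm high, beside the bays: leave alone; origin under its centre
- tester: yellow voltage tester pen, 140 mm long, 18 mm thick, lying beside the bays: leave alone; origin on the ledge under its middle

How it is judged:
On the way, in this order (a step that is already met when the one before it is completed fails the run):
1. the pack of the one-bar bay is fully home, the two others not yet (x of pack1 in the frame of bay1_seat between -0.006 and 0.006 m and y of pack1 in the frame of bay1_seat between -0.008 and 0.008 m and angle between the x axis of pack1 and the x axis of bay1_seat, either way round below 0.15 rad and angle between pack1's own z axis and vertical below 0.1 rad and height (world z) of pack1 below 0.006 m and not (x of pack2 in the frame of bay2_seat between -0.006 and 0.006 m and y of pack2 in the frame of bay2_seat between -0.008 and 0.008 m and angle between the x axis of pack2 and the x axis of bay2_seat, either way round below 0.15 rad and angle between pack2's own z axis and vertical below 0.1 rad and height (world z) of pack2 below 0.006 m) and not (x of pack3 in the frame of bay3_seat between -0.006 and 0.006 m and y of pack3 in the frame of bay3_seat between -0.008 and 0.008 m and angle between the x axis of pack3 and the x axis of bay3_seat, either way round below 0.15 rad and angle between pack3's own z axis and vertical below 0.1 rad and height (world z) of pack3 below 0.006 m)), for 0.2 s.
2. then the pack of the two-bar bay is fully home (x of pack1 in the frame of bay1_seat between -0.006 and 0.006 m and y of pack1 in the frame of bay1_seat between -0.008 and 0.008 m and angle between the x axis of pack1 and the x axis of bay1_seat, either way round below 0.15 rad and angle between each of pack1, pack2's own z axis and vertical below 0.1 rad and height (world z) of each of pack1, pack2 below 0.006 m and x of pack2 in the frame of bay2_seat between -0.006 and 0.006 m and y of pack2 in the frame of bay2_seat between -0.008 and 0.008 m and angle between the x axis of pack2 and the x axis of bay2_seat, either way round below 0.15 rad and not (x of pack3 in the frame of bay3_seat between -0.006 and 0.006 m and y of pack3 in the frame of bay3_seat between -0.008 and 0.008 m and angle between the x axis of pack3 and the x axis of bay3_seat, either way round below 0.15 rad and angle between pack3's own z axis and vertical below 0.1 rad and height (world z) of pack3 below 0.006 m)), for 0.2 s.
3. then the pack of the three-bar bay is fully home (x of pack1 in the frame of bay1_seat between -0.006 and 0.006 m and y of pack1 in the frame of bay1_seat between -0.008 and 0.008 m and angle between the x axis of pack1 and the x axis of bay1_seat, either way round below 0.15 rad and angle between each of pack1, pack2, pack3's own z axis and vertical below 0.1 rad and height (world z) of each of pack1, pack2, pack3 below 0.006 m and x of pack2 in the frame of bay2_seat between -0.006 and 0.006 m and y of pack2 in the frame of bay2_seat between -0.008 and 0.008 m and angle between the x axis of pack2 and the x axis of bay2_seat, either way round below 0.15 rad and x of pack3 in the frame of bay3_seat between -0.006 and 0.006 m and y of pack3 in the frame of bay3_seat between -0.008 and 0.008 m and angle between the x axis of pack3 and the x axis of bay3_seat, either way round below 0.15 rad), for 0.2 s.
4. then the lever is fully over (all of step 3 and value of joint switch above 0.85 rad), for 0.2 s.
At the end, for the whole second after the job is handed in: each pack lies flat and at rest in its own bay, within 6 mm of the back stop, within 8 mm of the bay's centre line and 0.15 rad of its direction; the lever is past 0.85 rad; lantern, dish and tester are within 30 mm of where they were (all of step 4 and linear speed of each of pack1, pack2, pack3 below 0.02 m/s and distance of each of lantern, dish, tester from where it was at the start of the episode below 0.03 m); the robot touches nothing.
It fails at once if the second pack enters its bay (within 45 mm of home) before the first is home (horizontal distance between pack2 and bay2_seat below 0.045 m and not (x of pack1 in the frame of bay1_seat between -0.006 and 0.006 m and y of pack1 in the frame of bay1_seat between -0.008 and 0.008 m and angle between the x axis of pack1 and the x axis of bay1_seat, either way round below 0.15 rad and angle between pack1's own z axis and vertical below 0.1 rad and height (world z) of pack1 below 0.006 m)).
It fails at once if the third pack enters its bay (within 45 mm of home) before the second is home (horizontal distance between pack3 and bay3_seat below 0.045 m and not (x of pack2 in the frame of bay2_seat between -0.006 and 0.006 m and y of pack2 in the frame of bay2_seat between -0.008 and 0.008 m and angle between the x axis of pack2 and the x axis of bay2_seat, either way round below 0.15 rad and angle between pack2's own z axis and vertical below 0.1 rad and height (world z) of pack2 below 0.006 m)).
It fails at once if the lever is moved past 0.5 rad before all packs are home (value of joint switch above 0.5 rad and (not (x of pack1 in the frame of bay1_seat between -0.006 and 0.006 m and y of pack1 in the frame of bay1_seat between -0.008 and 0.008 m and angle between the x axis of pack1 and the x axis of bay1_seat, either way round below 0.15 rad and angle between pack1's own z axis and vertical below 0.1 rad and height (world z) of pack1 below 0.006 m) or not (x of pack2 in the frame of bay2_seat between -0.006 and 0.006 m and y of pack2 in the frame of bay2_seat between -0.008 and 0.008 m and angle between the x axis of pack2 and the x axis of bay2_seat, either way round below 0.15 rad and angle between pack2's own z axis and vertical below 0.1 rad and height (world z) of pack2 below 0.006 m) or not (x of pack3 in the frame of bay3_seat between -0.006 and 0.006 m and y of pack3 in the frame of bay3_seat between -0.008 and 0.008 m and angle between the x axis of pack3 and the x axis of bay3_seat, either way round below 0.15 rad and angle between pack3's own z axis and vertical below 0.1 rad and height (world z) of pack3 below 0.006 m))).
It fails at once if a pack is lifted off the ledge (by more than 25 mm) (height (world z) of any of pack1, pack2, pack3 above 0.025 m).
It fails at once if a bystander is pushed more than 30 mm (distance of any of lantern, dish, tester from where it was at the start of the episode above 0.03 m).
It also fails if it takes over 69 s, if anything falls off the work surface, if the arm or the gripper's body presses on something with over 40 N, if the wrist force passes 120 N, or if a joint passes its speed limit or range.

ROBOT

A 6-joint arm with a two-finger parallel gripper is mounted at the origin on the work surface. World frame = base frame: x ahead of the robot, y to its left, z up, the work surface at z = 0. Lengths are in m, angles in rad, forces in N, time in s.
With the tool pointing down it reaches from about 0.375 to 0.9 m from the base axis. Payload 3.1 kg.
Tool frame: the origin (TCP) lies between the finger pads; the fingertips stand 19 mm ahead of it and the grasp point (between the pads) is the TCP (tip_extent is the z of the fingertips in the tool frame, in m); z points along the fingers, y is the line along which they close (so a half turn about z gives the same grasp; the last joint's range is limited). The gripper opens to 85 mm and grips with 20 to 120 N. Pads are 22 mm wide; open, the fingers measure 114 mm over their backs; the gripper's body (76 mm by 85 mm) begins 54 mm behind the grasp point. The pads swing forward as they close: fully open they stand 13 mm farther back than shut.
Start: joints at [-1.403, 0.527, 1.433, -0, 1.181, -0.178], TCP at [0.212, -0.588, 0.25] pointing down, gripper open.
Joint ranges: [-3.08, 3.08], [-0.75, 2.2], [0.22, 2.44], [-1.43, 4.57], [0, 2.65], [-2.85, 2.85]. Speed limits (rad/s): [2.79, 2.79, 3.14, 3.14, 3.14, 3.14].

INTERFACE

Orientations are given as a unit quaternion [w, x, y, z].
In Python, from station import * gives the robot as it stands. The module is installed in compiled form; this text tells all that it offers.
- The arm moves only by the shell command python3 -m pendant 'ROWS' [FORCE]. ROWS is JSON, a list of rows, each a list of 7 numbers: the turn, a rotation vector about the world's x, y, z in degrees, then the shift along the world's x, y, z in cm, then the closure, from 0 (fully open) to 1 (shut). A call has 1 to 12 rows; each row is the pose to reach, as a shift and turn from the pose commanded when the call began; what a row does not reach only later rows make up. A row lasts 1/12 s, in which the tool goes at most 41.7 mm and 7.16 degrees, less where a joint would pass 70% of its speed; a pose out of reach is approached as far as the arm can. A call with a gripper value outside its range is refused whole. The fingers move at their own pace and stop on an object; FORCE is the grip in N (left out, the last holds). Time passes only in rows, so rows that repeat a pose let the fingers close. It gives the time, the measured TCP pose, the force, the opening and the grip force at its end, in the units of the state.
- sense(): the state, without advancing time (a new reading comes with each control period).
- get_image(name): name is "scene" or "side" or "wrist"; returns a dict with "img" (480x640x3 uint8, red, green, blue), "intrinsics" (3x3 intrinsics, pixels), "D" ([k1, k2, p1, p2, k3] as OpenCV has them; the pictures are not rectified), "rvec" (rotation vector, rad) and "tvec" (3), from world to camera coordinates, as OpenCV has them. Camera axes: x right, y down, z forward; pixel columns grow to the right and rows downward; lengths in m; the calibration is good to about 2 mm. A picture is of the moment at which its call begins. There is no depth.
- job_done(): hands the job in; it is judged then, once.
The state is a dict: "time": time; "q": joint angles; "joint_vel": joint speeds; "joint_torque": joint torques, N m; "ee_pos": TCP position; "eef_rot": TCP orientation; "contact_force": force on the tool from outside, world axes, zero at the start; "torque": the same for the moment, N m; "finger_gap": opening from 0.0 (shut) to 1.0 (fully open); "finger_force": force on a finger pad.
Only numpy, scipy, OpenCV 4.12 (cv2) and the standard library are available. Lean on these libraries where they do the work, as an engineer would, in place of code of your own. Each camera call takes 0.05 s, during which the arm holds its last target. There are 200 camera calls.

## Working session

There is one attempt and no reset: what is moved stays moved. The work goes in short steps, Python scripts to look and compute and a shell command to move; the robot and the scene stay as the last step left them, time stands still between calls to the robot, and variables do not carry over. Pictures are saved under pics/ and viewed, at most 10 in all, crops included, and the job is handed in when it is done.

```bash
mkdir -p pics; cat > h.py <<'E'
from station import *
import numpy as np, cv2
def snap(n,f):
    d=get_image(n); cv2.imwrite('pics/'+f+'.png',d['img'][:,:,::-1]); np.savez('pics/'+f+'.npz',**{k:np.array(v) for k,v in d.items()}); return d
def world(f,uv,z):
    d=np.load('pics/'+f+'.npz'); R=cv2.Rodrigues(d['rvec'])[0]; t=d['tvec'].reshape(3)
    p=cv2.undistortPoints(np.array(uv,float).reshape(-1,1,2),d['intrinsics'],d['D']).reshape(-1,2)
    C=-R.T@t; r=np.c_[p,np.ones(len(p))]@R
    z=np.broadcast_to(z,len(p)); return C+r*((z-C[2])/r[:,2])[:,None]
def pix(f,P):
    d=np.load('pics/'+f+'.npz'); return cv2.projectPoints(np.array(P,float),d['rvec'],d['tvec'],d['intrinsics'],d['D'])[0].reshape(-1,2)
E
python3 -c "
from h import *
for n in ['scene','side']:
    d=snap(n,n+'0'); R=cv2.Rodrigues(np.array(d['rvec']))[0]; print(n,-R.T@np.array(d['tvec']).reshape(3))
print(sense())"
```

```text
scene [ 1.35377379 -0.18561936  0.65475682]
side [0.36932073 0.5548471  0.75005486]
{'time': 0.1, 'q': array([-1.40352209e+00,  5.28376288e-01,  1.43377480e+00,  2.72484452e-05,
        1.18141689e+00, -1.78516976e-01]), 'joint_vel': array([-0.00197758, -0.00057682, -0.00098791,  0.00136959,  0.00125732,
       -0.00092115]), 'joint_torque': array([-3.53186388e-04, -4.43303382e+01, -1.78586519e+01, -1.53065394e-04,
        3.86610656e-03,  1.61876272e-05]), 'ee_pos': array([ 0.21175948, -0.58738489,  0.24942935]), 'eef_rot': array([-9.87575497e-04,  9.85091162e-01,  1.72030311e-01,  1.81510489e-05]), 'contact_force': array([-0.61661404,  0.2168323 ,  0.09787527]), 'torque': array([-0.06412665, -0.01653091,  0.02817038]), 'finger_force': 0.0, 'finger_gap': 0.9978133438418204}
```

View pics/scene0.png

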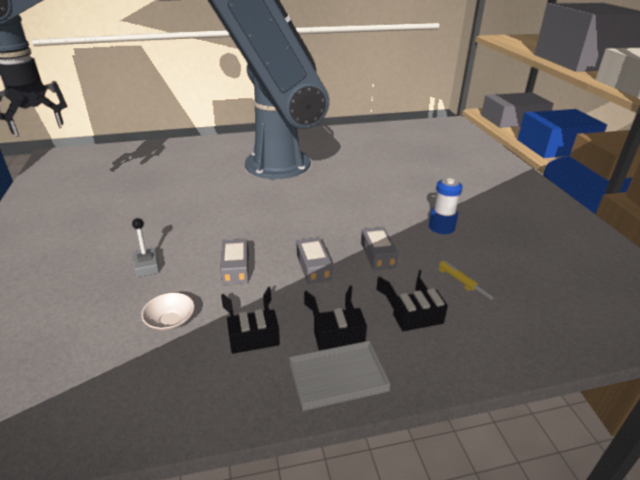

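View pics/side0.png

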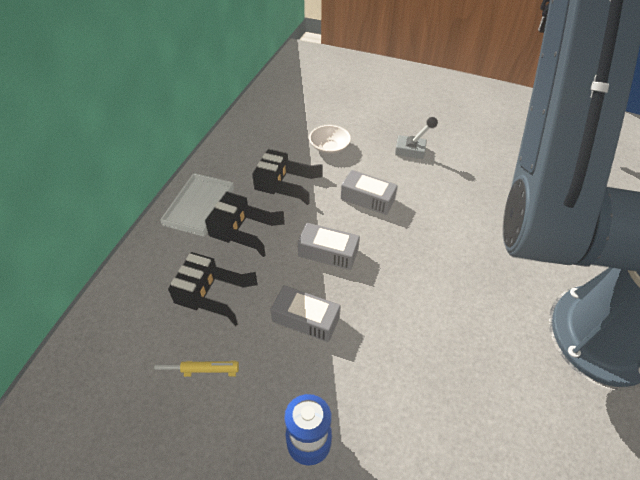

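The side and scene views agree. Going from -y to +y the order is the switch (lever ball in scene at ~138,223), then the bays with two, one and three bars, then the lantern. I'll enlarge both for corners.

```bash
python3 -c "
import cv2
a=cv2.imread('pics/side0.png')[140:340,165:400]; cv2.imwrite('pics/sc.png',cv2.resize(a,None,fx=3,fy=3,interpolation=cv2.INTER_CUBIC))
a=cv2.imread('pics/scene0.png')[210:360,215:455]; cv2.imwrite('pics/cc.png',cv2.resize(a,None,fx=3.3,fy=3.3,interpolation=cv2.INTER_CUBIC))
"
```

```text
(no output)
```

View pics/sc.png

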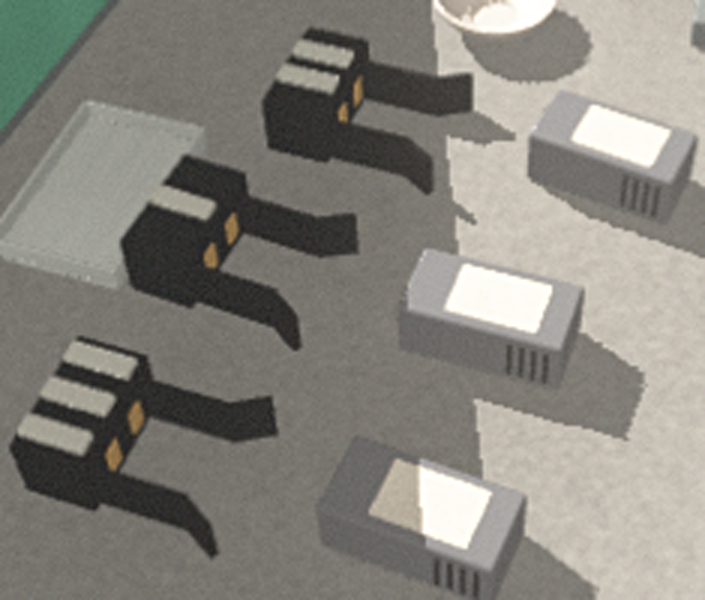

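View pics/cc.png

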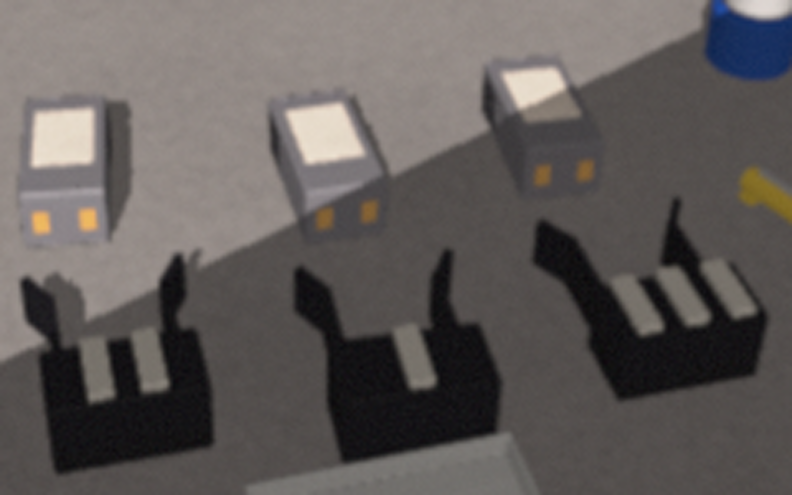

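```bash
cat > fit.py <<'E'
from h import *
from scipy.optimize import least_squares
S=lambda x,y:((x+.5)/3-.5+165,(y+.5)/3-.5+140)
C=lambda x,y:((x+.5)/3.3-.5+215,(y+.5)/3.3-.5+210)
fl,fr,rr,rl=(55,28,45),(55,-28,45),(-55,-28,45),(-55,28,45)
flb,frb,rlb=(55,28,0),(55,-28,0),(-55,28,0)
bfl,bfr,bbr,bbl=(40,45,50),(40,-45,50),(90,-45,50),(90,45,50)
bblb,bbrb=(90,45,0),(90,-45,0)
mr,ml,mrb,mlb,bar=(-40,-48,35),(-40,48,35),(-40,-48,0),(-40,48,0),(65,0,56)
O={
'pack1':({fr:(425,250),rr:(584,288),rl:(562,346),fl:(402,313),flb:(400,345),rlb:(560,386)},{rr:(270,100),rl:(350,96),fl:(385,180),fr:(303,195),frb:(307,240),flb:(385,230)}),
'pack2':({fr:(560,92),rr:(695,135),rl:(672,182),fl:(530,142),flb:(530,178),rlb:(665,220)},{rr:(27,97),rl:(105,97),fl:(107,193),fr:(20,190),frb:(20,238),flb:(107,242)}),
'pack3':({fr:(358,436),rr:(525,497),rl:(495,563),fl:(319,508),flb:(320,545)},{rr:(486,65),rl:(558,58),fl:(600,137),fr:(522,150),frb:(527,195),flb:(600,187)}),
'bay1':({bbr:(185,156),bfr:(245,175),bbl:(123,241),bblb:(133,290),mr:(356,214),mrb:(357,253),ml:(298,318),mlb:(299,348),bar:(182,204)},{bfl:(480,325),bbl:(500,382),bbr:(330,405),bbrb:(345,460),bblb:(497,430),bar:(414,357)}),
'bay2':({bbr:(310,28),bfr:(368,45),bbl:(265,100),bblb:(268,148),mr:(472,73),mrb:(472,110),ml:(432,160),mlb:(431,192),bar:(315,66)},{bfl:(195,332),bfr:(42,352),bbl:(210,392),bbr:(52,412),bbrb:(57,470),bblb:(212,443),bar:(123,365)}),
'bay3':({bbr:(80,338),bfr:(148,356),bbl:(12,445),bblb:(20,488),mr:(272,397),mrb:(276,435),ml:(213,525),mlb:(215,556),bar:(77,397)},{bfl:(738,260),bbl:(765,315),bbr:(615,345),bbrb:(622,397),bblb:(757,373),bar:(684,295)})}
def T(p,P):
    P=np.array(P)/1e3; c,s=np.cos(p[2]),np.sin(p[2]); return np.c_[p[0]+c*P[:,0]-s*P[:,1],p[1]+s*P[:,0]+c*P[:,1],P[:,2]]
res={}
for n,(a,b) in O.items():
    A=np.array([S(*v) for v in a.values()]);B=np.array([C(*v) for v in b.values()])
    f=lambda p:np.r_[(pix('side0',T(p,list(a)))-A).ravel(),(pix('scene0',T(p,list(b)))-B).ravel()]
    r=least_squares(f,[.7,0,0],loss='soft_l1'); res[n]=r.x
    print(n,r.x.round(4),'deg',np.degrees(r.x[2]).round(2),'max',abs(f(r.x)).max().round(1),'rms',f(r.x).std().round(2))
for i in '123':
    b=res['bay'+i]; c,s=np.cos(b[2]),np.sin(b[2]); d=res['pack'+i][:2]-b[:2]; print(i,'pack in bay mm',(c*d[0]+s*d[1])*1e3,(-s*d[0]+c*d[1])*1e3, 'seat',b[:2]-.015*np.array([c,s]))
    p=res['pack'+i];print('grasp',p[:2]-.043*np.array([np.cos(p[2]),np.sin(p[2])]),'end',b[:2]-.058*np.array([c,s]))
uv=[(432,122.5)],[(138,223)]
f=lambda X:np.r_[pix('side0',[X])[0]-uv[0][0],pix('scene0',[X])[0]-uv[1][0]]
r=least_squares(f,[.6,-.2,.1]);print('tip',r.x,f(r.x))
for z in (0,.025):print('base',z,world('scene0',[(146,262)],z),world('side0',[(412,148)],z))
E
python3 fit.py
```

```text
pack1 [ 0.5448 -0.003   0.0299] deg 1.71 max 3.0 rms 1.34
pack2 [ 0.5122 -0.1746 -0.1091] deg -6.25 max 3.2 rms 1.4
pack3 [ 0.5314  0.1551 -0.0438] deg -2.51 max 3.6 rms 1.42
bay1 [ 0.6986  0.0007 -0.0306] deg -1.75 max 4.0 rms 1.45
bay2 [ 0.6708 -0.1605  0.0272] deg 1.56 max 3.1 rms 1.19
bay3 [0.6852 0.1625 0.0275] deg 1.58 max 3.9 rms 1.34
1 pack in bay mm -153.6403453312022 -8.318900092408526 seat [0.68359229 0.0011127 ]
grasp [ 0.50178149 -0.00424421] end [0.64061245 0.0024292 ]
2 pack in bay mm -158.9125856968154 -9.853093429409872 seat [ 0.65580893 -0.16086599]
grasp [ 0.46947347 -0.16995383] end [ 0.61282487 -0.16203686]
3 pack in bay mm -153.95823908071543 -3.1172873074800838 seat [0.67023412 0.162059  ]
grasp [0.48845526 0.1570043 ] end [0.62725037 0.16087696]
tip [ 0.42381049 -0.37530075  0.0923558 ] [ 0.16455999 -0.24707767  0.18152839  0.22023229]
base 0 [[ 0.44563667 -0.37468056  0.        ]] [[ 0.45866975 -0.38219002  0.        ]]
base 0.025 [[ 0.48031127 -0.3674618   0.025     ]] [[ 0.45569167 -0.35095774  0.025     ]]
```

```bash
cat >> fit.py <<'E'
print()
for n,(a,b) in O.items():
    for v,g,d in(('side0',S,a),('scene0',C,b)):
        e=pix(v,T(res[n],list(d)))-np.array([g(*q) for q in d.values()]); print(n,v,e.mean(0).round(1),[tuple(q) for q in e.round(1).tolist()])
ims=[]
for v,(x0,y0,x1,y1),k in(('side0',(165,140,400,340),3.4),('scene0',(215,210,455,360),3.3)):
    im=cv2.imread(f'pics/{v}.png')[y0:y1,x0:x1]; im=cv2.resize(im,None,fx=k,fy=k,interpolation=cv2.INTER_CUBIC)
    if v=='side0': im=np.clip(im*1.5,0,255).astype(np.uint8)
    for n in res:
        P=[fl,fr,rr,rl] if 'pack' in n else [bfl,bfr,bbr,bbl]
        loops=[P,[q[:2]+(0,) for q in P]]+([] if 'pack' in n else [[(40,31,35),(-20,31,35),(-40,45,35)],[(40,-31,35),(-20,-31,35),(-40,-45,35)]])
        for j,L in enumerate(loops):
            q=(pix(v,T(res[n],L))-[x0,y0]+.5)*k-.5; cv2.polylines(im,[q.round().astype(int)],j<2,[(0,0,255),(0,255,0),(255,0,255),(255,0,255)][j],1)
    cv2.imwrite(f'pics/ov_{v}.png',im)
E
python3 fit.py|sed -n '/^$/,$p'
```

```text
pack1 side0 [-0.2 -0.1] [(0.3, -2.0), (0.9, -1.0), (0.4, 1.4), (-1.7, -2.3), (-0.5, 1.4), (-0.4, 2.2)]
pack1 scene0 [-0.2 -0.2] [(-0.8, -0.9), (-1.5, -3.0), (1.1, -0.1), (0.4, -0.7), (-0.7, 2.0), (0.5, 1.1)]
pack2 side0 [ 0.2 -0.4] [(0.0, -2.0), (2.1, -0.5), (0.5, 0.6), (-0.5, -2.9), (-1.4, -0.1), (0.3, 2.6)]
pack2 scene0 [0.2 0.3] [(-0.4, -0.2), (0.5, -1.6), (-0.5, -1.3), (-0.9, 1.3), (1.4, 3.2), (1.1, 0.2)]
pack3 side0 [0.2 0.3] [(-0.2, -1.2), (1.9, -1.0), (-0.1, 3.6), (-1.0, -0.2), (0.5, 0.6)]
pack3 scene0 [ 0.1 -0. ] [(-0.6, -2.0), (0.1, -2.0), (2.0, 0.9), (1.3, -0.5), (-1.8, 1.9), (-0.1, 1.7)]
bay1 side0 [ 0.  -0.6] [(-0.1, -1.5), (1.1, -1.4), (-1.5, -0.0), (-0.6, -0.2), (0.4, 0.3), (0.9, -1.4), (-0.9, -0.5), (0.2, 0.6), (0.5, -1.7)]
bay1 scene0 [ 0.9 -0.3] [(0.1, -2.4), (1.4, -0.9), (4.0, -1.2), (-0.8, 1.4), (0.4, 3.7), (0.1, -2.2)]
bay2 side0 [-0.1 -0.5] [(-0.3, -1.3), (0.9, -2.4), (-1.3, 0.1), (-0.2, 0.7), (0.2, 0.2), (0.0, -0.7), (-0.6, -0.3), (-0.1, 0.5), (0.5, -1.3)]
bay2 scene0 [ 0.1 -0.8] [(0.7, -3.1), (-1.2, -1.1), (1.1, -2.5), (-1.5, 0.2), (-0.3, 1.9), (1.5, 1.2), (0.3, -2.2)]
bay3 side0 [-0.1 -0.3] [(-0.6, -1.8), (0.5, -0.9), (-1.8, 0.4), (2.0, 1.1), (0.3, 0.4), (0.7, -1.5), (-1.9, 0.6), (0.1, 0.3), (0.2, -1.3)]
bay3 scene0 [ 0.6 -0. ] [(-1.5, -0.3), (2.2, -0.2), (3.9, -1.3), (-1.3, 1.9), (0.3, 1.0), (-0.1, -1.3)]
```

View pics/ov_side0.png

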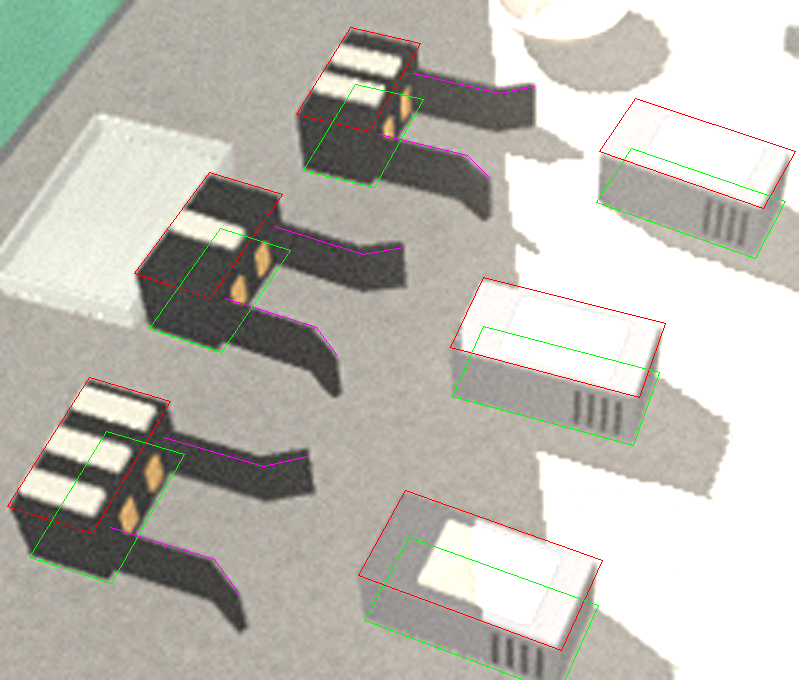

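The overlay matches to about 1–2 px, roughly 2 mm, which is good enough. Next I move above the rear of pack 1.

```bash
python3 -m pendant '[[0,0,-9,14.5,29.15,-3,0],[0,0,-9,14.5,29.15,-3,0],[0,0,-9,14.5,29.15,-3,0],[0,0,-9,14.5,29.15,-3,0],[0,0,-9,14.5,29.15,-3,0],[0,0,-9,14.5,29.15,-3,0],[0,0,-9,14.5,29.15,-3,0],[0,0,-9,14.5,29.15,-3,0],[0,0,-9,14.5,29.15,-3,0],[0,0,-9,14.5,29.15,-3,0]]' 30
python3 -m pendant '[[0,0,-9,14.5,29.15,-3,0],[0,0,-9,14.5,29.15,-3,0],[0,0,-9,14.5,29.15,-3,0],[0,0,-9,14.5,29.15,-3,0],[0,0,-9,14.5,29.15,-3,0],[0,0,-9,14.5,29.15,-3,0],[0,0,-9,14.5,29.15,-3,0],[0,0,-9,14.5,29.15,-3,0],[0,0,-9,14.5,29.15,-3,0],[0,0,-9,14.5,29.15,-3,0],[0,0,-9,14.5,29.15,-3,0],[0,0,-9,14.5,29.15,-3,0]]'
python3 -c "
from h import *
snap('wrist','w1')"
```

```text
time: 0.93
ee_pos: [0.3572, -0.2943, 0.22]
eef_rot: [-0.001, 0.995, 0.096, -0.0]
contact_force: [0.1, -0.3, -0.0]
finger_gap: 0.999
finger_force: 0.0
time: 1.93
ee_pos: [0.5017, -0.0067, 0.1903]
eef_rot: [0.0, 1.0, 0.015, -0.0]
contact_force: [0.7, -1.2, -0.2]
finger_gap: 1.001
finger_force: 0.0
```

View pics/w1.png

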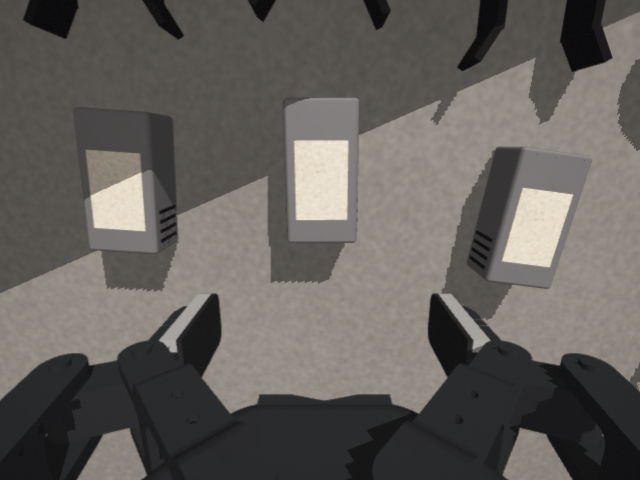

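The wrist view shows pack 1 ahead: top corners (285,100), (358,98), (356,241), (288,240). Pack 2 is on the right and pack 3 on the left. I'll use these to cross-check the fit.

```bash
python3 -c "
from h import *
for n,c in dict(p1=[(285,99),(358,98),(356,241),(288,241)],p2=[(522,147),(590,158),(550,288),(492,280)],p3=[(75,108),(150,113),(157,252),(90,248)]).items():
    w=world('w1',c,.045)[:,:2]; d=w[0]+w[1]-w[2]-w[3]
    print(n,w.mean(0),np.degrees(np.arctan2(d[1],d[0])),np.linalg.norm(w[0]-w[3]),np.linalg.norm(w[0]-w[1]),w[0]/2+w[1]/2,w[2]/2+w[3]/2)
s=sense();print(s['ee_pos'],s['eef_rot'])
"
```

```text
p1 [ 0.54775135 -0.00459042] 1.8372922404376335 0.106802098320319 0.05284001451076364 [ 0.60129605 -0.00287283] [ 0.49420665 -0.00630802]
p2 [ 0.51530362 -0.17700792] -3.780917033249809 0.10729115572982517 0.05321982246366597 [ 0.56868617 -0.18053572] [ 0.46192108 -0.17348011]
p3 [0.53512474 0.15180477] -2.7692331627225517 0.10679470067955031 0.054197737457302095 [0.58846768 0.14922458] [0.4817818  0.15438496]
[ 0.50164779 -0.00685837  0.19036021] [ 1.58956600e-04  9.99896567e-01  1.43814579e-02 -6.76821234e-05]
```

```bash
python3 -m pendant '[[0,0,0,0.1,0.2,-4,0],[0,0,0,0.1,0.2,-8,0],[0,0,0,0.1,0.2,-11,0],[0,0,0,0.1,0.2,-14,0],[0,0,0,0.1,0.2,-15,0],[0,0,0,0.1,0.2,-16,0],[0,0,0,0.1,0.2,-16,0]]'
python3 -m pendant '[[0,0,0,0,0,0,1],[0,0,0,0,0,0,1],[0,0,0,0,0,0,1],[0,0,0,0,0,0,1],[0,0,0,0,0,0,1],[0,0,0,0,0,0,1],[0,0,0,0,0,0,1],[0,0,0,0,0,0,1]]' 30
```

```text
time: 2.57
ee_pos: [0.5024, -0.0039, 0.0294]
eef_rot: [-0.0, 1.0, 0.015, -0.001]
contact_force: [-0.9, -0.4, -0.6]
finger_gap: 1.003
finger_force: 0.0
time: 3.23
ee_pos: [0.504, -0.0034, 0.0319]
eef_rot: [0.001, 1.0, 0.016, 0.002]
contact_force: [-1.5, -0.5, 7.9]
finger_gap: 0.652
finger_force: 33.1
```

```bash
python3 -m pendant '[[0,0,0,0,0,0.1,1],[0,0,-0.6,0.6,0.15,0.2,1],[0,0,-1.2,1.2,0.3,0.2,1],[0,0,-1.8,1.8,0.45,0.2,1],[0,0,-2.4,2.4,0.6,0.2,1],[0,0,-3,3,0.75,0.2,1],[0,0,-3.6,3.6,0.9,0.2,1],[0,0,-3.6,3.6,0.9,0.2,1],[0,0,-3.6,3.6,0.9,0.2,1]]'
python3 -c "
from h import *
snap('wrist','w2');snap('scene','s2')
s=sense();print(s['ee_pos'],s['eef_rot'])"
```

```text
time: 3.98
ee_pos: [0.5396, 0.0061, 0.0322]
eef_rot: [0.0, 1.0, -0.015, 0.0]
contact_force: [0.9, -0.5, -1.8]
finger_gap: 0.647
finger_force: 32.4
[0.53907225 0.00603088 0.03223016] [ 3.81918894e-05  9.99879820e-01 -1.55009800e-02  2.52025754e-04]
```

View pics/w2.png

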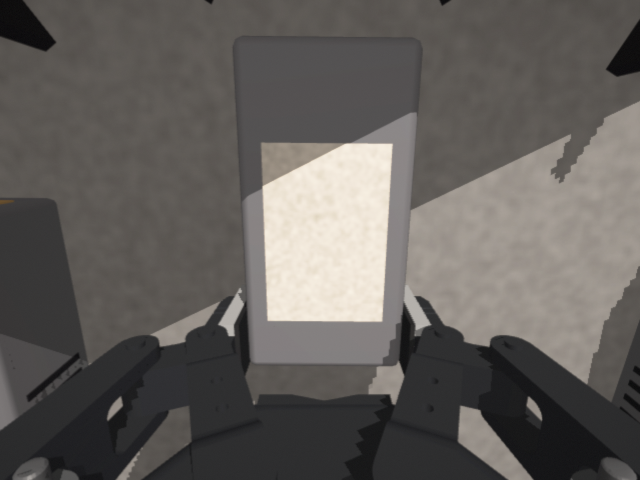

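Pack 1 sits straight and centred in the grip, centre column about 327. The bay 1 mouth tips appear at about columns 208 and 447 on the top row, so pack and mouth are in line. I slide in along the axis at -1.75°.

```bash
python3 -c "
from h import *
w=world('w2',[(238,38),(420,40),(398,364),(252,364)],.045);print(w.round(4),w.mean(0))"
python3 -m pendant '[[0,0,0,1,-0.03,0,1],[0,0,0,2,-0.06,0,1],[0,0,0,3,-0.09,0,1],[0,0,0,4,-0.12,0,1],[0,0,0,5,-0.15,0,1],[0,0,0,6,-0.18,0,1],[0,0,0,7,-0.21,0,1],[0,0,0,8,-0.24,0,1],[0,0,0,8.5,-0.26,0,1],[0,0,0,9,-0.27,0,1],[0,0,0,9,-0.27,0,1]]'
```

```text
[[ 0.638   0.0271  0.045 ]
 [ 0.6359 -0.0253  0.045 ]
 [ 0.5285 -0.0218  0.045 ]
 [ 0.5301  0.0322  0.045 ]] [0.58314295 0.00306576 0.045     ]
time: 5.0
ee_pos: [0.6293, 0.0032, 0.0321]
eef_rot: [0.0, 1.0, -0.016, 0.0]
contact_force: [-0.4, -0.4, -2.9]
finger_gap: 0.652
finger_force: 32.3
```

```bash
python3 -m pendant '[[0,0,0,0.3,-0.01,0,1],[0,0,0,0.6,-0.02,0,1],[0,0,0,0.8,-0.02,0,1],[0,0,0,1.0,-0.03,0,1],[0,0,0,1.0,-0.03,0,1]]'; python3 -m pendant '[[0,0,0,0.2,-0.01,0,1],[0,0,0,0.2,-0.01,0,1]]';python3 -m pendant '[[0,0,0,0.2,-0.01,0,1],[0,0,0,0.2,-0.01,0,1]]'
```

```text
time: 5.42
ee_pos: [0.6394, 0.003, 0.0322]
eef_rot: [0.0, 1.0, -0.016, 0.0]
contact_force: [0.0, -0.3, -2.6]
finger_gap: 0.652
finger_force: 32.3
time: 5.58
ee_pos: [0.6412, 0.0029, 0.0322]
eef_rot: [0.0, 1.0, -0.016, 0.0]
contact_force: [-0.1, -0.3, -2.6]
finger_gap: 0.649
finger_force: 32.3
time: 5.75
ee_pos: [0.6433, 0.0028, 0.0323]
eef_rot: [0.0, 1.0, -0.016, 0.0]
contact_force: [0.4, 0.1, -3.9]
finger_gap: 0.647
finger_force: 32.3
```

```bash
for i in 1 2; do python3 -m pendant '[[0,0,0,0.15,0,0,1],[0,0,0,0.15,0,0,1],[0,0,0,0.15,0,0,1]]'|grep -E 'ee_pos|contact'; done; python3 -c "
from h import *
snap('wrist','w3');snap('side','d3')
a=cv2.imread('pics/w3.png');b=cv2.imread('pics/d3.png')[150:330,180:420]
cv2.imwrite('pics/c3.png',np.vstack([cv2.resize(a,(400,300)),cv2.resize(b,(400,300),interpolation=cv2.INTER_CUBIC)]))"
```

```text
ee_pos: [0.6435, 0.0028, 0.0321]
contact_force: [-4.0, -1.1, -1.6]
ee_pos: [0.6435, 0.0028, 0.0321]
contact_force: [-7.0, -1.1, 0.5]
```

View pics/c3.png

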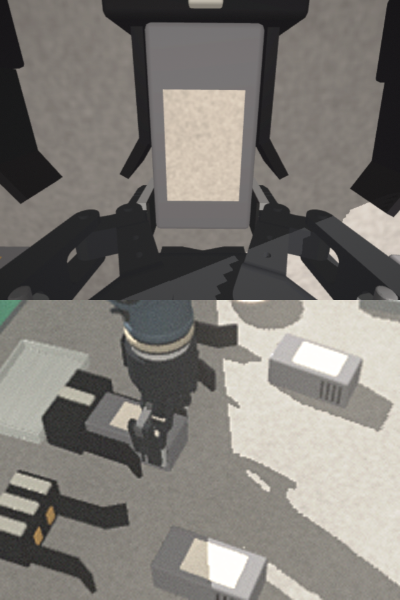

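Pack 1 is against the back block: -7 N at contact, and no advance. Release it and go to pack 2.

```bash
python3 -m pendant '[[0,0,0,-0.25,0,0,1],[0,0,0,-0.25,0,0,0],[0,0,0,-0.25,0,0,0],[0,0,0,-0.25,0,0,0],[0,0,0,-0.25,0,0,0],[0,0,0,-0.25,0,2,0],[0,0,0,-0.25,0,5,0],[0,0,0,-0.25,0,9,0],[0,0,0,-0.25,0,12,0],[0,0,0,-0.25,0,12,0]]'
python3 -m pendant '[[0,0,-3.2,-17.15,-17.5,0,0],[0,0,-3.2,-17.15,-17.5,0,0],[0,0,-3.2,-17.15,-17.5,0,0],[0,0,-3.2,-17.15,-17.5,0,0],[0,0,-3.2,-17.15,-17.5,0,0],[0,0,-3.2,-17.15,-17.5,0,0],[0,0,-3.2,-17.15,-17.5,0,0],[0,0,-3.2,-17.15,-17.5,0,0],[0,0,-3.2,-17.15,-17.5,0,0]]'
python3 -c "
from h import *
snap('wrist','w4')
g=cv2.cvtColor(cv2.imread('pics/w4.png'),cv2.COLOR_BGR2GRAY); m=cv2.inRange(g,175,255); c=sorted(cv2.findContours(m,0,2)[0],key=cv2.contourArea)[-3:]
for k in c:
    b=cv2.boxPoints(cv2.minAreaRect(k)); w=world('w4',b,.045)[:,:2]; print(b.round().tolist(),w.round(4).tolist(),w.mean(0),[np.degrees(np.arctan2(*(w[i]-w[i-1])[::-1])).round(1) for i in(1,2)])
s=sense();print(s['ee_pos'],s['eef_rot'])"
```

```text
time: 7.18
ee_pos: [0.6484, 0.0022, 0.1599]
eef_rot: [0.001, 1.0, -0.015, 0.008]
contact_force: [0.8, 0.3, -0.6]
finger_gap: 0.998
finger_force: 0.0
time: 7.93
ee_pos: [0.4726, -0.1724, 0.1524]
eef_rot: [0.0, 0.999, -0.044, 0.001]
contact_force: [0.8, 0.0, 0.0]
finger_gap: 0.998
finger_force: 0.0
[[605.0, 233.0], [606.0, 232.0], [640.0, 264.0], [639.0, 265.0]] [[0.4646, -0.3667], [0.4656, -0.3675], [0.4398, -0.3943], [0.4388, -0.3935]] [ 0.45223044 -0.38048048] [np.float64(-40.1), np.float64(-133.9)]
[[481.0, 0.0], [575.0, 0.0], [575.0, 18.0], [481.0, 18.0]] [[0.613, -0.2772], [0.6082, -0.3316], [0.5989, -0.3326], [0.6037, -0.2775]] [ 0.60595507 -0.30472459] [np.float64(-95.0), np.float64(-174.1)]
[[293.0, 145.0], [353.0, 145.0], [353.0, 235.0], [293.0, 235.0]] [[0.5416, -0.1592], [0.5382, -0.1977], [0.4784, -0.1938], [0.482, -0.1526]] [ 0.51008501 -0.17581212] [np.float64(-95.0), np.float64(176.3)]
[ 0.47290931 -0.17189479  0.15240322] [ 1.39017587e-04  9.99063936e-01 -4.32529930e-02  6.41017493e-04]
```

The label sits on the tool's axis and at its yaw, so I descend and grip.

```bash
python3 -m pendant '[[0,0,0,0,0,-4,0],[0,0,0,0,0,-7,0],[0,0,0,0,0,-10,0],[0,0,0,0,0,-11.5,0],[0,0,0,0,0,-12.1,0],[0,0,0,0,0,-12.1,0]]'
python3 -m pendant '[[0,0,0,0,0,0,1],[0,0,0,0,0,0,1],[0,0,0,0,0,0,1],[0,0,0,0,0,0,1],[0,0,0,0,0,0,1],[0,0,0,0,0,0.1,1],[0,0,0,0,0,0.2,1]]' 30
python3 -c "
from h import *
snap('wrist','w5')
g=cv2.cvtColor(cv2.imread('pics/w5.png'),cv2.COLOR_BGR2GRAY); m=cv2.inRange(g,175,255); c=sorted(cv2.findContours(m,0,2)[0],key=cv2.contourArea)[-1]
b=cv2.boxPoints(cv2.minAreaRect(c)); print(b.round().tolist(),world('w5',b,.045)[:,:2].mean(0)); s=sense();print(s['ee_pos'],s['eef_rot'])"
```

```text
time: 8.48
ee_pos: [0.4722, -0.1708, 0.0298]
eef_rot: [-0.001, 0.999, -0.042, -0.001]
contact_force: [-0.1, -0.7, -0.6]
finger_gap: 0.996
finger_force: 0.0
time: 9.07
ee_pos: [0.4715, -0.1721, 0.0334]
eef_rot: [-0.0, 0.999, -0.043, -0.0]
contact_force: [-0.4, 0.3, -3.9]
finger_gap: 0.647
finger_force: 32.9
[[260.0, 322.0], [260.0, 147.0], [388.0, 147.0], [388.0, 322.0]] [ 0.50816146 -0.17606018]
[ 0.47130879 -0.17206996  0.03332732] [-2.10731963e-04  9.99052229e-01 -4.35230858e-02 -5.83760391e-04]
```

```bash
python3 -m pendant '[[0,0,1.1,0.65,0.12,0,1],[0,0,2.2,1.3,0.24,0,1],[0,0,3.3,1.95,0.36,0,1],[0,0,4.4,2.6,0.48,0,1],[0,0,5.5,3.25,0.6,0,1],[0,0,6.55,3.9,0.72,0,1],[0,0,6.55,3.9,0.72,0,1],[0,0,6.55,3.9,0.72,0,1]]'
python3 -c "
from h import *
snap('wrist','w6')"
```

```text
time: 9.78
ee_pos: [0.5113, -0.1647, 0.0331]
eef_rot: [0.0, 1.0, 0.014, -0.0]
contact_force: [-0.4, -0.1, -4.3]
finger_gap: 0.651
finger_force: 32.9
```

View pics/w6.png

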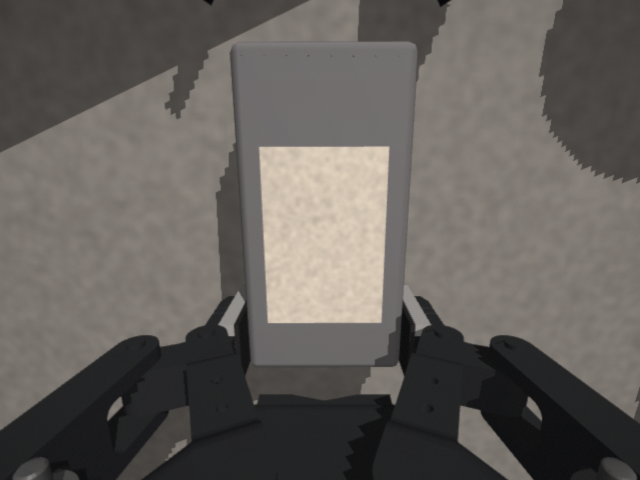

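Pack 2 is straight. The mouth tips at about columns 208 and 446 centre on 327, and the pack centre is at about 325. I slide it in; the stop should come near x = 0.616.

```bash
python3 -m pendant '[[0,0,0,1,0.03,0,1],[0,0,0,2,0.05,0,1],[0,0,0,3,0.08,0,1],[0,0,0,4,0.11,0,1],[0,0,0,5,0.14,0,1],[0,0,0,6,0.16,0,1],[0,0,0,7,0.19,0,1],[0,0,0,8,0.22,0,1],[0,0,0,9,0.25,0,1],[0,0,0,9.7,0.26,0,1],[0,0,0,9.7,0.26,0,1]]' | grep -E 'ee_pos|cont'
for i in 1 2 3 4 ; do python3 -m pendant '[[0,0,0,0.2,0.01,0,1],[0,0,0,0.2,0.01,0,1]]'|grep -E 'ee_pos|contact'; done
```

```text
ee_pos: [0.6103, -0.1626, 0.0333]
contact_force: [0.5, -0.2, -3.8]
ee_pos: [0.6097, -0.162, 0.0332]
contact_force: [0.1, 0.8, -4.0]
ee_pos: [0.6117, -0.1622, 0.0333]
contact_force: [0.3, -0.4, -4.4]
ee_pos: [0.614, -0.1622, 0.0333]
contact_force: [0.1, -0.2, -4.0]
ee_pos: [0.6159, -0.1619, 0.0332]
contact_force: [-0.7, -0.4, -5.2]
```

```bash
for i in 1 2 3 ; do python3 -m pendant '[[0,0,0,0.15,0,0,1],[0,0,0,0.15,0,0,1],[0,0,0,0.15,0,0,1]]'|grep -E 'ee_pos|contact'; done
```

```text
ee_pos: [0.616, -0.1618, 0.0331]
contact_force: [-4.5, -1.0, -2.2]
ee_pos: [0.6161, -0.1617, 0.033]
contact_force: [-8.7, -1.7, 0.1]
ee_pos: [0.6162, -0.1614, 0.0329]
contact_force: [-11.1, -2.0, 0.9]
```

Pack 2 stopped at 0.616 as predicted. Release it and go to pack 3.

```bash
python3 -m pendant '[[0,0,0,-0.4,0,0,1],[0,0,0,-0.4,0,0,0],[0,0,0,-0.4,0,0,0],[0,0,0,-0.4,0,0,0],[0,0,0,-0.4,0,0,0],[0,0,0,-0.4,0,2,0],[0,0,0,-0.4,0,5,0],[0,0,0,-0.4,0,9,0],[0,0,0,-0.4,0,12,0],[0,0,0,-0.4,0,12,0]]'
python3 -m pendant '[[0,0,-4.3,-12.5,31.8,0,0],[0,0,-4.3,-12.5,31.8,0,0],[0,0,-4.3,-12.5,31.8,0,0],[0,0,-4.3,-12.5,31.8,0,0],[0,0,-4.3,-12.5,31.8,0,0],[0,0,-4.3,-12.5,31.8,0,0],[0,0,-4.3,-12.5,31.8,0,0],[0,0,-4.3,-12.5,31.8,0,0],[0,0,-4.3,-12.5,31.8,0,0],[0,0,-4.3,-12.5,31.8,0,0],[0,0,-4.3,-12.5,31.8,0,0],[0,0,-4.3,-12.5,31.8,0,0]]'
python3 -c "
from h import *
snap('wrist','w7');snap('side','d7')
s=sense();print(s['ee_pos'],s['eef_rot'])
b=cv2.imread('pics/d7.png')[130:350,160:420];cv2.imwrite('pics/c7.png',np.vstack([cv2.resize(cv2.imread('pics/w7.png'),(360,270)),cv2.resize(b,(360,305),interpolation=cv2.INTER_CUBIC)]))"
```

```text
time: 13.0
ee_pos: [0.6213, -0.1638, 0.1609]
eef_rot: [0.003, 1.0, 0.014, 0.007]
contact_force: [0.3, -0.1, 0.7]
finger_gap: 1.003
finger_force: 0.0
time: 14.0
ee_pos: [0.4927, 0.1551, 0.1534]
eef_rot: [0.0, 1.0, -0.024, 0.001]
contact_force: [0.4, -0.4, 0.0]
finger_gap: 1.001
finger_force: 0.0
[0.49260419 0.15456174 0.15332115] [ 5.88025645e-05  9.99685568e-01 -2.50698725e-02  5.12322569e-04]
```

View pics/c7.png

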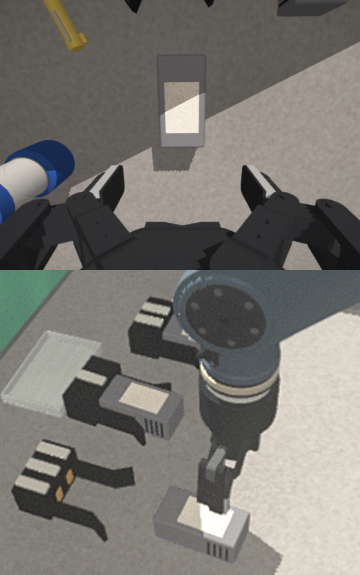

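Pack 1 stands home, and pack 3 is centred between the fingers with the lantern well clear. Descend and grip.

```bash
python3 -m pendant '[[0,0,0,-0.2,0.05,-4,0],[0,0,0,-0.2,0.05,-7,0],[0,0,0,-0.2,0.05,-10,0],[0,0,0,-0.2,0.05,-11.5,0],[0,0,0,-0.2,0.05,-12.2,0],[0,0,0,-0.2,0.05,-12.2,0]]' | grep -E 'ee_pos|cont'
python3 -m pendant '[[0,0,0,0,0,0,1],[0,0,0,0,0,0,1],[0,0,0,0,0,0,1],[0,0,0,0,0,0,1],[0,0,0,0,0,0,1],[0,0,0,0,0,0.1,1],[0,0,0,0,0,0.2,1]]' 30
python3 -c "
from h import *
snap('wrist','w8')
g=cv2.cvtColor(cv2.imread('pics/w8.png'),cv2.COLOR_BGR2GRAY); m=cv2.inRange(g,160,255); c=sorted(cv2.findContours(m,0,2)[0],key=cv2.contourArea)[-1]
print(cv2.boundingRect(c)); s=sense();print(s['ee_pos'],s['eef_rot'])"
```

```text
ee_pos: [0.4892, 0.1553, 0.0297]
contact_force: [-0.3, -0.2, 0.7]
time: 15.18
ee_pos: [0.4889, 0.1566, 0.0333]
eef_rot: [-0.0, 1.0, -0.024, -0.0]
contact_force: [-0.4, 0.4, -4.9]
finger_gap: 0.65
finger_force: 32.9
(263, 180, 126, 138)
[0.48860127 0.15664817 0.03328175] [ 3.63807334e-05  9.99717464e-01 -2.37563392e-02 -7.91887626e-04]
```

```bash
python3 -m pendant '[[0,0,0.7,0.6,0.02,0,1],[0,0,1.4,1.2,0.05,0,1],[0,0,2.1,1.8,0.07,0,1],[0,0,2.8,2.4,0.1,0,1],[0,0,3.5,3,0.12,0,1],[0,0,4.3,3.6,0.15,0,1],[0,0,4.3,3.6,0.15,0,1],[0,0,4.3,3.6,0.15,0,1]]' | grep -E 'ee_|cont'
python3 -c "
from h import *
snap('wrist','w9')
r=cv2.imread('pics/w9.png')[:25].max(2); print(''.join('#' if v<22 else '.' for v in r[1,180:480]))
for y in(1,4): 
  k=np.where(r[y]<25)[0]; print(k.tolist())"
```

```text
ee_pos: [0.5259, 0.158, 0.0331]
contact_force: [0.2, -0.6, -4.3]
...........................######...................................................................................................................................................................................................................................####.#.#................................
[206, 207, 208, 209, 210, 211, 212, 440, 441, 442, 443, 444, 445, 446, 447]
[210, 211, 441, 442]
```

```bash
python3 -m pendant '[[0,0,0,1,0.03,0,1],[0,0,0,2,0.05,0,1],[0,0,0,3,0.08,0,1],[0,0,0,4,0.11,0,1],[0,0,0,5,0.14,0,1],[0,0,0,6,0.16,0,1],[0,0,0,7,0.19,0,1],[0,0,0,8,0.22,0,1],[0,0,0,9,0.25,0,1],[0,0,0,9.5,0.26,0,1],[0,0,0,9.5,0.26,0,1]]' | grep -E 'ee_pos|cont'
for i in 1 2 3 4 5; do python3 -m pendant '[[0,0,0,0.2,0.01,0,1],[0,0,0,0.2,0.01,0,1]]'|grep -E 'ee_pos|contact'; done
```

```text
ee_pos: [0.6212, 0.1605, 0.0332]
contact_force: [0.6, 0.4, -3.6]
ee_pos: [0.6215, 0.1607, 0.0331]
contact_force: [0.0, -0.2, -4.3]
ee_pos: [0.6242, 0.1609, 0.0332]
contact_force: [0.3, -0.5, -4.0]
ee_pos: [0.6266, 0.1609, 0.0333]
contact_force: [0.2, 0.4, -4.6]
ee_pos: [0.6283, 0.1611, 0.0331]
contact_force: [0.2, 0.6, -4.1]
ee_pos: [0.6283, 0.1611, 0.033]
contact_force: [-4.4, -0.2, -1.0]
```

Pack 3 hits the stop at 0.6283. One last nudge, then release and head for the switch.

```bash
python3 -m pendant '[[0,0,0,0.15,0,0,1],[0,0,0,0.15,0,0,1],[0,0,0,0.15,0,0,1]]'|grep -E 'ee_pos|contact'
python3 -m pendant '[[0,0,0,-0.3,0,0,1],[0,0,0,-0.3,0,0,0],[0,0,0,-0.3,0,0,0],[0,0,0,-0.3,0,0,0],[0,0,0,-0.3,0,0,0],[0,0,0,-0.3,0,2,0],[0,0,0,-0.3,0,6,0],[0,0,0,-0.3,0,10,0],[0,0,0,-0.3,0,14,0],[0,0,0,-0.3,0,14,0]]' | grep -E 'ee_pos|cont'
python3 -m pendant '[[0,0,4,-12,-27.2,0,0],[0,0,4,-12,-27.2,0,0],[0,0,4,-12,-27.2,0,0],[0,0,4,-12,-27.2,0,0],[0,0,4,-12,-27.2,0,0],[0,0,4,-12,-27.2,0,0],[0,0,4,-12,-27.2,0,0],[0,0,4,-12,-27.2,0,0],[0,0,4,-12,-27.2,0,0],[0,0,4,-12,-27.2,0,0]]' | grep -E 'ee_pos|cont'
python3 -m pendant '[[0,0,4.4,-12.4,-27.1,0,1],[0,0,4.4,-12.4,-27.1,0,1],[0,0,4.4,-12.4,-27.1,0,1],[0,0,4.4,-12.4,-27.1,0,1],[0,0,4.4,-12.4,-27.1,0,1],[0,0,4.4,-12.4,-27.1,0,1],[0,0,4.4,-12.4,-27.1,0,1],[0,0,4.4,-12.4,-27.1,0,1],[0,0,4.4,-12.4,-27.1,0,1],[0,0,4.4,-12.4,-27.1,0,1],[0,0,4.4,-12.4,-27.1,0,1],[0,0,4.4,-12.4,-27.1,0,1]]' 30
python3 - <<'E'
from h import *
snap('side','d10');snap('scene','s10')
from scipy.optimize import least_squares
# label centres of packs from side view
g=cv2.cvtColor(cv2.imread('pics/d10.png'),cv2.COLOR_BGR2GRAY)[140:340,180:400]
def dark(f,c,r=9):
    i=cv2.imread(f'pics/{f}.png').max(2)[int(c[1])-r:int(c[1])+r+1,int(c[0])-r:int(c[0])+r+1]; y,x=np.where(i<60); return len(x),c[0]-r+x.mean(),c[1]-r+y.mean()
a=dark('side0',(432,122)); b=dark('scene0',(138,223),8); print(a,b)
r=least_squares(lambda X:np.r_[pix('side0',[X])[0]-a[1:],pix('scene0',[X])[0]-b[1:]],[.4,-.37,.09]);print('ball',r.x,r.fun)
E
```

```text
ee_pos: [0.6284, 0.1612, 0.033]
contact_force: [-7.2, -0.3, 0.9]
ee_pos: [0.6349, 0.1617, 0.1828]
contact_force: [1.3, 0.0, 0.0]
ee_pos: [0.5093, -0.1111, 0.1736]
contact_force: [-0.2, -0.2, -0.4]
time: 20.62
ee_pos: [0.3859, -0.3795, 0.1732]
eef_rot: [-0.001, 0.996, 0.088, -0.0]
contact_force: [-0.4, -0.5, -0.4]
finger_gap: -0.0
finger_force: 0.0
(0, np.float64(nan), np.float64(nan)) (78, np.float64(137.5), np.float64(223.0))<stdin>:7: RuntimeWarning: Mean of empty slice.
  ret = ret.dtype.type(ret / rcount)
Traceback (most recent call last):
ValueError: Residuals are not finite in the initial point.
```

```bash
python3 - <<'E'
from h import *
from scipy.optimize import least_squares
a=cv2.imread('pics/side0.png').max(2)[108:136,418:446]; print(a[14].tolist())
t=100; y,x=np.where(a[2:22]<t); A=(418+x.mean(),110+y.mean()); print(len(x),A)
r=least_squares(lambda X:np.r_[pix('side0',[X])[0]-A,pix('scene0',[X])[0]-(137.5,223)],[.4,-.37,.09]);print('ball',r.x,r.fun)
for n,P in dict(p1=(.6875,.001),p2=(.660,-.1608),p3=(.6738,.1622)).items():
  for f in('d10','s10'):
    u=pix(f,[(P[0]-.007,P[1],.045)])[0]; g=cv2.imread(f'pics/{f}.png').min(2); x0,y0=(u-22).astype(int); w=g[y0:y0+44,x0:x0+44]
    c=w[20:25,20:25].mean(); m=cv2.inRange(w,int(c-18),int(c+25)); k,l,s,ce=cv2.connectedComponentsWithStats(m); j=l[22,22]
    print(n,f,c,'px',u.round(1),'area',s[j,4],'world',world(f,[ce[j]+[x0,y0]],.045)[0,:2].round(4))
E
```

```text
[194, 197, 200, 196, 197, 200, 201, 198, 152, 81, 73, 76, 75, 81, 80, 76, 71, 73, 67, 98, 190, 202, 208, 204, 199, 197, 198, 202]
83 (np.float64(431.89156626506025), np.float64(122.16867469879519))
ball [ 0.42423163 -0.37621582  0.09265469] [ 0.19040403 -0.28615317  0.20983248  0.25480618]
p1 d10 155.4 px [263.4 221.2] area 460 world [0.6794 0.0025]
p1 s10 117.92 px [330.2 290.6] area 408 world [0.68   0.0014]
p2 d10 242.4 px [305.7 172.4] area 326 world [ 0.6493 -0.1613]
p2 s10 206.84 px [246.8 293.1] area 364 world [ 0.6495 -0.1623]
p3 d10 155.96 px [233.3 286.9] area 626 world [0.6649 0.1634]
p3 s10 117.56 px [404.  275.4] area 356 world [0.6654 0.1626]
```

All the packs read home in both views. Descend behind the ball at (0.424, -0.376, 0.093) with the fingers shut, then push.

```bash
python3 -m pendant '[[0,0,0,-0.3,-0.3,-3,1],[0,0,0,-0.3,-0.3,-6,1],[0,0,0,-0.3,-0.3,-8,1],[0,0,0,-0.3,-0.3,-9,1],[0,0,0,-0.3,-0.3,-9,1]]' | grep -E 'ee_|cont'
python3 -m pendant '[[0,0,0,0.8,0.14,0,1],[0,0,0,1.6,0.28,0,1],[0,0,0,2.4,0.42,0,1],[0,0,0,3.2,0.56,0,1],[0,0,0,4,0.7,0,1],[0,0,0,4.8,0.85,0,1],[0,0,0,5.6,0.99,0,1],[0,0,0,5.6,0.99,0,1]]' | grep -E 'ee_|cont'
python3 -m pendant '[[0,0,0,0.8,0.14,0,1],[0,0,0,1.6,0.28,0,1],[0,0,0,1.6,0.28,0,1]]' | grep -E 'ee_|cont'
python3 -m pendant '[[0,0,0,0.4,0.07,0,1],[0,0,0,0.8,0.14,0,1],[0,0,0,0.8,0.14,0,1]]' | grep -E 'ee_|cont'
```

```text
ee_pos: [0.3814, -0.383, 0.0813]
contact_force: [-0.4, -0.8, 0.5]
ee_pos: [0.44, -0.375, 0.0836]
contact_force: [0.0, 0.2, -0.2]
ee_pos: [0.4555, -0.3722, 0.0833]
contact_force: [0.9, -0.0, -0.3]
ee_pos: [0.4623, -0.3705, 0.0831]
contact_force: [0.1, -0.3, 0.4]
```

```bash
for i in 1 2 3; do python3 -m pendant '[[0,0,0,0.3,0.05,0,1],[0,0,0,0.6,0.1,0,1],[0,0,0,0.6,0.1,0,1]]' | grep -E 'ee_|cont'; done
python3 - <<'E'
from h import *
snap('scene','s11');snap('side','d11')
for n,X in dict(on=(.500,-.363,.0925),off=(.4242,-.3762,.0927),up=(.462,-.37,.102)).items(): print(n,pix('scene0',[X])[0],pix('side0',[X])[0])
a=cv2.imread('pics/s11.png').max(2)
for r in range(205,265,3): print(r,''.join('#' if v<45 else '+' if v<80 else '.' for v in a[r,105:180]))
E
```

```text
ee_pos: [0.4682, -0.3696, 0.0833]
contact_force: [-1.0, -0.9, 0.2]
ee_pos: [0.4718, -0.3688, 0.0831]
contact_force: [-7.5, -2.0, 1.0]
ee_pos: [0.4728, -0.3685, 0.0829]
contact_force: [-20.8, -7.0, 5.8]
on [141.12375347 241.80952929] [398.82591277 117.73939084]
off [137.71423473 223.22930056] [432.0977019  121.87350488]
up [138.27627846 228.61465629] [416.15456755 116.34865433]
205 .....+++++++++++++++##################+++++++++++......+++.................
208 .....++++++++++++++++###++++++++++++++##+++++.......+++++++................
211 ......++++++++++++++++++###+++++++++++####+.........++++++.................
214 ............+++++++++++++####+++++++++###.....++++++++++...................
217 +++++...........+++++++++++##++++++++++.....+##+++++++.....................
220 ++++++..+####+.......++++++++....++++++...+###++++++.......................
223 ..++++++++#######++....+++++++....++++#####+++++++.........................
226 .......+++++++++#####+++####+#+...++++++###++++++..........................
229 ...........+++++++++####++++++++++++++++#++................................

[... 179 characters left out ...]
..............+#######+###+.................................
241 ............................+##+++########+................................
244 .............................+##+######+...................................
247 ...............................+++###++....................................
250 .................................................++........................
253 .........................................+++++++...........................
256 ...............................................+....+......................
259 ....................................................++.....................
262 .....................................................+.....................
```

The lever is on its end stop: -21 N, with the ball at scene (140,242), where I predicted the "on" position. Back off, rise, and confirm.

```bash
python3 -m pendant '[[0,0,0,-2,-0.35,0,1],[0,0,0,-5,-0.9,0,1],[0,0,0,-7,-1.2,0,1],[0,0,0,-7,-1.2,3,1],[0,0,0,-7,-1.2,7,1],[0,0,0,-7,-1.2,11,1],[0,0,0,-7,-1.2,14,1],[0,0,0,-7,-1.2,14,1],[0,0,0,-7,-1.2,14,1],[0,0,0,-7,-1.2,14,1]]'
python3 - <<'E'
from h import *
from scipy.optimize import least_squares
snap('scene','s12');snap('side','d12')
uv=[]
for f,(x,y),t in(('s12',(141,242),60),('d12',(399,118),100)):
    a=cv2.imread(f'pics/{f}.png').max(2)[y-10:y+11,x-10:x+11]; v,u=np.where(a<t); uv.append((x-10+u.mean(),y-10+v.mean())); print(len(u),uv[-1])
r=least_squares(lambda X:np.r_[pix('s12',[X])[0]-uv[0],pix('d12',[X])[0]-uv[1]],[.5,-.36,.09]);print('ball',r.x,r.fun)
for f,g in(('d10','d12'),('s10','s12')):
    d=cv2.absdiff(cv2.imread(f'pics/{f}.png'),cv2.imread(f'pics/{g}.png')).max(2)
    print([d[int(y)-8:int(y)+8,int(x)-8:int(x)+8].mean().round(1) for x,y in pix(g,[(.68,.001,.045),(.652,-.161,.045),(.666,.162,.045)])])
E
```

```text
time: 23.98
ee_pos: [0.4099, -0.3794, 0.2232]
eef_rot: [-0.0, 0.996, 0.087, 0.0]
contact_force: [-0.0, 0.3, -0.5]
finger_gap: 0.002
finger_force: 0.0
95 (np.float64(138.92631578947368), np.float64(242.2736842105263))
89 (np.float64(399.0449438202247), np.float64(117.21348314606742))
ball [ 0.50006581 -0.36733399  0.09158233] [ 0.13962201  0.1606357   0.13432992 -0.19450995]
[np.float64(3.7), np.float64(1.7), np.float64(3.7)]
[np.float64(1.7), np.float64(1.3), np.float64(1.6)]
```

The ball stayed at the far stop, having travelled 76 mm, which is about 1 rad. The packs haven't moved.

```bash
python3 -c "
from station import *
print(job_done())"
```

```text
the job is handed in; nothing more can be done
None
```

I slid all three packs home in bay order, pushed the lever to its far stop, and handed the job in at about 24 s; the hand-in returned no verdict, and I never re-measured the lantern, dish and tester, though no move was aimed near them.

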